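# Screw the stopper into the refill canister without cross-threading

### The arm

A 6-joint arm with a two-finger parallel gripper is mounted at the origin on a cart in front of the work surface, level with it; the furniture and walls round the work are solid. World frame = base frame: x ahead of the robot, y to its left, z up, the work surface at z = 0. Lengths are in m, angles in degrees, forces in N, time in s.
With the tool pointing down it reaches from about 0.325 to 0.875 m from the base axis. Payload 4.4 kg.
Tool frame: the origin (TCP) lies between the finger pads; the fingertips stand 19 mm ahead of it and the grasp point (between the pads) is the TCP (nose_length is the distance from the TCP to the fingertips, in m); z points along the fingers, y is the line along which they close (so a half turn about z gives the same grasp; the last joint's range is limited). The gripper opens to 85 mm and grips with 20 to 120 N. Pads are 22 mm wide; open, the fingers measure 114 mm over their backs; the gripper's body (76 mm by 85 mm) begins 54 mm behind the grasp point. The pads swing forward as they close: fully open they stand 13 mm farther back than shut.
Start: joints at [-73.826, 11.837, 88.321, -0, 79.842, -8.623], TCP at [0.241, -0.522, 0.25] pointing down, gripper open.
Joint ranges: [-156.59, 156.59], [-49.26, 127.26], [12.9, 141.05], [-63.56, 243.56], [4.71, 150.69], [-161.64, 161.64]. Speed limits (degrees/s): [159.86, 159.86, 180, 180, 180, 180].

### API

Orientations are given as [roll, pitch, yaw] about the fixed x, y, z axes, in that order (R = Rz(yaw) Ry(pitch) Rx(roll)).
In Python, from workcell import * gives the robot as it stands. The module is installed in compiled form; this text tells all that it offers.
- The arm moves only by the tool play_rows, never from a script. Its argument "increments" is a list that holds one entry, the list of rows, each a list of 6 numbers: the shift along the tool's x, y, z in cm, then the turn, a rotation vector about the tool's x, y, z in degrees. A call has 1 to 20 rows; each row shifts and turns the commanded pose from where the row before left it, along the tool's axes as they then stand; what a row does not reach is not made up. A row lasts 1/8 s, in which the tool goes at most 62.5 mm and 10.7 degrees, less where a joint would pass 70% of its speed; a pose out of reach is approached as far as the arm can. A call is refused whole if a number of a shift passes 6.25 or a number of a turn 10.7, either way. A call with a gripper value outside its range is refused whole. "gripper" is the gripper command: -1 is fully open, 1 is shut, values between are in proportion, set as the call begins (left out, the last holds). The fingers move at their own pace and stop on an object; "grip_force" is the grip in N (left out, the last holds). Time passes only in rows, so rows that do not move let the fingers close. It gives the time, the measured TCP pose, the force, the opening and the grip force at its end, in the units of the state.
- get_obs(): the state, without advancing time (a new reading comes with each control period).
- get_image(name): name is "scene" or "top"; returns a dict with "image" (400x640x3 uint8, red, green, blue), "fov_y" (degrees; the focal length in pixels is half the picture's height over the tangent of half this angle, whatever the lens; pixels are square), "cx", "cy" (the principal point, pixels), "k1" (the pictures are not rectified: a ray, as slopes to the right and down, at radius r is drawn at 1 + k1 r^2 times it, then the intrinsics apply), "T" (4x4, takes a point from camera to world coordinates). Camera axes: x right, y down, z forward; pixel columns grow to the right and rows downward; lengths in m; the calibration is good to about 2 mm. A picture is of the moment at which its call begins. There is no depth.
- finish_job(): hands the job in; it is judged then, once.
The state is a dict: "t": time; "joints": joint angles; "joint_vel": joint speeds; "effort": joint torques, N m; "ee_pos": TCP position; "tool_rot": TCP orientation; "force": force on the tool from outside, world axes, zero at the start; "moment": the same for the moment, N m; "width": opening from 0.0 (shut) to 1.0 (fully open); "grasp_force": force on a finger pad.
Only numpy, scipy, OpenCV 4.12 (cv2) and the standard library are available. Lean on these libraries where they do the work, as an engineer would, in place of code of your own. Each camera call takes 0.05 s, during which the arm holds its last target. There are 200 camera calls.

### The job

Close the refill canister: set the loose wooden stopper upright in its mouth, screw it clockwise until it stops and its flange has closed down on the rim, and let go. The thread starts are hidden inside and the lugs jam if they are driven forward on top of the thread, so find the starts by turning the stopper backward (anticlockwise seen from above) with light pressure until it drops. Never press or twist hard, which ruins the thread, and leave the other things on the counter where they stand.

Things in the scene. Friction and masses are not known exactly. Their poses are not given: they have to be found in the camera images.
- stopper: Loose plain beech stopper, 67 mm tall, about 0.15 kg, standing upright on its nose on the counter. Origin: centre of the nose's underside; z up along its axis. Nose and stem 33 mm diameter, the lowest 4 mm chamfered to 28 mm; then a flange of 62 mm diameter, 32 to 37 mm above the origin; on it a bar handle.
- stopper_handle (a point): Point on the stopper's axis in its bar handle, 60 mm above the stopper's origin. The bar is 14 mm wide (along the stopper's y), 48 mm long (along its x) and reaches from the flange's top, 37 mm above the origin, to 68 mm. Pinch it across y, from above.
- stopper_lugs (a point): Point on the stopper's axis at its lugs, 14.5 mm above its origin. Three steel lugs stick out of the stem to 24 mm from the axis, 120 degrees apart (one along the stopper's x), each 7 mm wide round the stem (about 20 degrees) and 5 mm high.
- canister: White stoneware canister, fixed, 100 mm diameter, 50 mm high, with a collar of 66 mm outer diameter rising to 83 mm. Origin: centre of its underside, on the counter; z up along the mouth's axis. The mouth is 52 mm wide inside the collar; the steel thread in it leaves a bore of 36 mm for the 33 mm nose. Its yaw says nothing of where the thread starts lie.
- canister_rim (a point): Centre of the mouth's rim, 83 mm above the counter. Height of the stopper's origin above the counter: riding on the thread's ridges 62.5 to 67 mm; a lug perched on a stop bar 67.5 to 69.5 mm; dropped into the thread 56.5 to 58 mm; home 52 mm, the flange about 1 mm above the rim. Held stiffly, the stopper does not fall: lower it to feel.
- canister_thread (a point): Point on the mouth's axis at mid-thread, 70 mm above the counter. Right-handed thread, 24 mm a turn (0.067 mm a degree, rising anticlockwise from above), three equal starts 120 degrees apart, facing a hidden way. Each, going anticlockwise: a rising ridge of 70 degrees that a lug rides on, a gap of 40 degrees that it falls through, a 10 degree upright stop bar.
- canister_floor (a point): Centre of the mouth's floor, 50 mm above the counter. Turned backward (anticlockwise), the lugs climb the ridges and fall some 10 mm at the ends; forward on top they only jam on the stop bars. After the drop, 70 to 90 degrees forward, sinking 5 mm with the thread (2 mm of play up and down), bring them to the stop bars: home. The thread sits in rubber and yields 10 degrees per N m; over 1 N m spoils it; 0.2 is enough.
- bell: Counter bell, 85 mm diameter, 59 mm tall, loose bystander. Origin: centre of its underside.
- stamp_a: Wooden-handled rubber stamp, 30x40x69 mm, loose bystander. Origin: centre of its underside.
- stamp_b: Wooden-handled rubber stamp, 32x32x69 mm, loose bystander. Origin: centre of its underside.
- stamp_c: Wooden-handled rubber stamp, 26x54x69 mm, loose bystander. Origin: centre of its underside.
- pot: Small lidded round pot, 63 mm diameter, 34 mm tall, loose bystander. Origin: centre of its underside.
Mind the look-alikes: they are no part of the job. What is shaped like the stopper but red is not meant.

How it is judged (in metres and radians):
On the way:
1. the stopper has dropped upright into the thread (origin 55 to 59.5 mm above the counter, within 4 mm of the mouth's axis) (height (world z) of stopper between 0.055 and 0.0595 m and horizontal distance between stopper and canister below 0.004 m and angle between stopper's own z axis and vertical below 0.1 rad), for 0.1 s.
At the end, for the whole second after the job is handed in: The stopper is screwed home and at rest: its origin less than 53.5 mm above the counter (home is 52), within 3 mm of the mouth's axis, upright within 0.06 rad (height (world z) of stopper below 0.0535 m and horizontal distance between stopper and canister below 0.003 m and angle between stopper's own z axis and vertical below 0.06 rad and linear speed of stopper below 0.02 m/s); the robot touches nothing.
It fails at once if the stopper is pressed or twisted against the canister and its thread with more than 60 N (contact force between stopper and canister above 60 N).
It fails at once if the gripper or arm strikes the canister with more than 15 N (contact force between any of the fingers, the arm and canister above 15 N).
It fails at once if the stopper is dropped or tipped over (leans more than 0.6 rad) (angle between stopper's own z axis and vertical above 0.6 rad).
It fails at once if a bystander (bell, stamps, pot) is moved more than 30 mm (distance of any of bell, stamp_a, stamp_b, stamp_c, pot from where it was at the start of the episode above 0.03 m).
It also fails if it takes over 67 s, if anything falls off the work surface, if the arm or the gripper's body presses on something with over 40 N, if the wrist force passes 120 N, or if a joint passes its speed limit or range.

## Working session

There is one attempt and no reset: what is moved stays moved. The work goes in short steps, Python scripts to look and compute and a tool call to move; the robot and the scene stay as the last step left them, time stands still between calls to the robot, and variables do not carry over. Pictures are saved under pics/ and viewed, at most 10 in all, crops included, and the job is handed in when it is done.

Besides the shell and the picture viewer there is one more tool, called as name(argument=value, ...) on one line, values as JSON. play_rows: Moves the arm, as the interface text tells. Its arguments: {"type":"object","properties":{"increments":{"type":"array","items":{"type":"array","items":{"type":"array","items":{"type":"number"}}}},"gripper":{"type":"number"},"grip_force":{"type":"number"}},"required":["increments"]}

```bash
mkdir -p pics; cat > h.py <<'E'
from workcell import *
import numpy as np, cv2
def cam(im):
    f=im["image"].shape[0]/2/np.tan(np.radians(im["fov_y"])/2); T=np.array(im["T"]); return f,T
def pix2w(im,u,v,z):
    f,T=cam(im); x=(u-im["cx"])/f; y=(v-im["cy"])/f; rd=np.hypot(x,y); r=rd
    for _ in range(30): r=rd/(1+im["k1"]*r*r)
    s=r/rd if rd>0 else 1
    d=T[:3,:3]@np.array([x*s,y*s,1]); o=T[:3,3]
    return o+d*(z-o[2])/d[2]
def w2pix(im,p):
    f,T=cam(im); c=T[:3,:3].T@(np.array(p)-T[:3,3]); x,y=c[:2]/c[2]; k=1+im["k1"]*(x*x+y*y)
    return np.array([im["cx"]+f*x*k,im["cy"]+f*y*k])
def save(im,n): cv2.imwrite("pics/"+n,cv2.cvtColor(im["image"],cv2.COLOR_RGB2BGR))
E
python3 - <<'E'
from h import *
import pickle
for n in("top","scene"):
    im=get_image(n); save(im,n+"0.png"); pickle.dump(im,open(n+".pkl","wb")); print(n,im["fov_y"],im["cx"],im["cy"],im["k1"],np.round(im["T"],3).tolist())
print(get_obs())
E
```

```text
top 55.07175727973265 316.76606166475307 192.96045078483806 -0.08642998723202863 [[-0.009, -0.994, 0.109, 0.452], [-1.0, 0.01, 0.003, -0.016], [-0.004, -0.108, -0.994, 0.969], [0.0, 0.0, 0.0, 1.0]]
scene 49.14972571445027 321.3641835345951 200.53672674300262 -0.07342050311190688 [[-0.471, 0.516, -0.716, 1.223], [0.882, 0.256, -0.395, 0.385], [-0.02, -0.818, -0.575, 0.645], [0.0, 0.0, 0.0, 1.0]]
{'t': 0.1, 'joints': array([-7.38260618e+01,  1.18810179e+01,  8.83983540e+01, -2.79541581e-04,
        7.98421108e+01, -8.62114105e+00]), 'joint_vel': array([-0.04503776, -0.05547552, -0.32626537, -0.1361864 ,  0.05312705,
       -0.08320155]), 'effort': array([-4.20447313e-04, -3.84089148e+01, -2.92547590e+01, -2.92865307e-04,
        4.83785596e-03,  4.98814046e-06]), 'ee_pos': array([ 0.24095969, -0.52134921,  0.24921107]), 'tool_rot': array([-1.79879849e+02, -1.79383092e-02,  2.47951100e+01]), 'force': array([-0.51526669,  0.52222583,  0.26926783]), 'moment': array([ 0.02047697,  0.0066492 , -0.02534726]), 'grasp_force': 0.0, 'width': 0.9967217353020317}
```

View pics/top0.png

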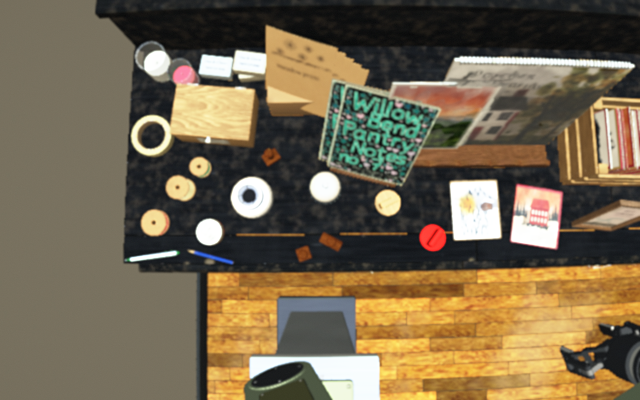

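View pics/scene0.png

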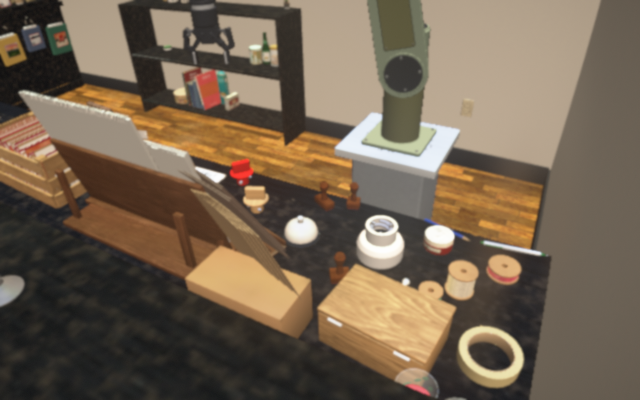

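Top view candidates: the beech stopper is at (388,202) with its flange and bar handle, and the red look-alike is at (432,237). The wooden spools at (155,222), (180,188) and (200,167) are round and have no bar. The canister is at (251,197), the bell at (325,186) and the pot at (208,232). The stamps are at (271,157), (304,254) and (331,241). The plain beech one fits, so I'll confirm it in a crop.

```bash
python3 - <<'E'
from h import *
import pickle
t=pickle.load(open("top.pkl","rb"));s=pickle.load(open("scene.pkl","rb"))
a=cv2.resize(t["image"][175:230,220:450],None,fx=3.4,fy=3.4,interpolation=cv2.INTER_CUBIC)
a1=cv2.resize(t["image"][180:225,360:415],None,fx=7,fy=7,interpolation=cv2.INTER_CUBIC)
b=cv2.resize(s["image"][170:225,220:285],None,fx=6,fy=6,interpolation=cv2.INTER_CUBIC)
c=np.zeros((187+330,800,3),np.uint8); c[:187,:782]=a; c[187:187+315,:385]=a1; c[187:517,390:780]=b
cv2.imwrite("pics/crop1.png",c[...,::-1])
for n,u,v,z in(("stop",388,202,.05),("can",250,196,.083),("red",432,237,.05),("bell",325,186,.04)): print(n,pix2w(t,u,v,z).round(4))
for n,u,v,z in(("stop",256,198,.04),("can",381,226,.083)): print(n,pix2w(s,u,v,z).round(4))
E
```

```text
stop [ 0.5285 -0.1847  0.05  ]
can [0.5429 0.1423 0.083 ]
red [ 0.4431 -0.2887  0.05  ]
bell [ 0.5701 -0.0335  0.04  ]
stop [ 0.5318 -0.1791  0.04  ]
can [0.5493 0.1513 0.083 ]
```

View pics/crop1.png

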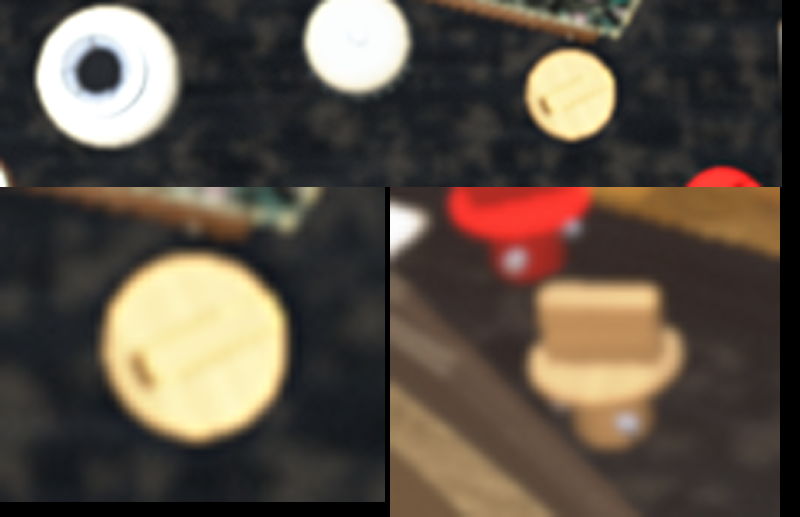

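The crop confirms it: plain beech, bar handle on a flange, steel lugs, and the red twin behind it. Next I'll fit circles and the bar yaw.

```bash
cat >> h.py <<'E'
from scipy.optimize import least_squares
def blob(im,u,v,mask):
    n,l=cv2.connectedComponents(mask.astype(np.uint8)); m=(l==l[v,u]).astype(np.uint8)
    c=max(cv2.findContours(m,cv2.RETR_EXTERNAL,cv2.CHAIN_APPROX_NONE)[0],key=cv2.contourArea)[:,0]
    return c
def fitc(im,c,z,R=None):
    P=np.array([pix2w(im,a,b,z)[:2] for a,b in c])
    x0=[*P.mean(0),P.std()*1.4]
    r=least_squares(lambda q:np.hypot(P[:,0]-q[0],P[:,1]-q[1])-q[2],x0,loss="soft_l1",f_scale=.001)
    return r.x.round(4),np.sqrt(np.mean(r.fun**2)).round(5)
E
python3 - <<'E'
from h import *
import pickle
t=pickle.load(open("top.pkl","rb"));s=pickle.load(open("scene.pkl","rb"))
I=t["image"].astype(int)
print("stop flange",fitc(t,blob(t,388,202,I[...,0]>130),.037))
print("can",fitc(t,blob(t,240,205,I[...,0]>120),.05))
d=blob(t,249,196,I[...,0]<90)
for z in(.06,.083): print("bore",len(d),fitc(t,d,z))
a=pix2w(s,244.5,190.5,.068);b=pix2w(s,265.3,190.5,.068)
e=(b-a)[:2];print(a,b,np.linalg.norm(e),np.degrees(np.arctan2(e[1],e[0])))
J=s["image"].astype(int)
# scene: canister body bottom & collar shown by crop
print([w2pix(s,(.5429+.033*np.cos(k),.145+.033*np.sin(k),.083)).round(0).tolist() for k in np.arange(0,6.3,1.57)])
# straight edges in top bar
p=lambda x,y:pix2w(t,360+x/7-.43,180+(y-187)/7-.43,.068)[:2]
for q in(((130,350),(218,308)),((185,372),(285,325))):
    e=p(*q[1])-p(*q[0]);print(np.degrees(np.arctan2(e[1],e[0])))
E
```

```text
stop flange (array([ 0.5289, -0.1857,  0.0315]), np.float64(0.00068))
can (array([0.5444, 0.1453, 0.05  ]), np.float64(0.00078))
bore 35 (array([0.5468, 0.1498, 0.014 ]), np.float64(0.00083))
bore 35 (array([0.5444, 0.1456, 0.0137]), np.float64(0.0008))
[ 0.55016633 -0.19617039  0.068     ] [ 0.5279368  -0.15119433  0.068     ] 0.050169688775195107 116.30099553948426
[[373.0, 232.0], [394.0, 228.0], [385.0, 215.0], [365.0, 219.0], [373.0, 232.0]]
-65.28075125968671
-65.69864794477176
```

play_rows(increments=[[[4.47, -2.04, 0, 0, 0, 0], [4.47, -2.04, 0, 0, 0, 0], [4.47, -2.04, 0, 0, 0, 0], [4.47, -2.04, 0, 0, 0, 0], [4.47, -2.04, 0, 0, 0, 0], [4.47, -2.04, 0, 0, 0, 0], [4.47, -2.04, 0, 0, 0, 0], [4.47, -2.04, 0, 0, 0, 0], [4.47, -2.04, 0, 0, 0, 0], [0, 0, 0, 0, 0, -10.1], [0, 0, 0, 0, 0, -10.1], [0, 0, 0, 0, 0, -10.1], [0, 0, 0, 0, 0, -10.1], [0, 0, 0, 0, 0, -10.1], [0, 0, 0, 0, 0, -10.1], [0, 0, 0, 0, 0, -10.1], [0, 0, 0, 0, 0, -10.1], [0, 0, 0, 0, 0, -10.0], [0, 0, 0, 0, 0, 0]]], gripper=0.0, grip_force=20)

```text
t: 2.48
ee_pos: [0.529, -0.1864, 0.2497]
tool_rot: [-180.0, -0.1, 115.5]
force: [0.1, 0.3, -0.5]
width: 0.501
grasp_force: 0.0
```

```bash
python3 - <<'E'
from h import *
o=get_obs();print(o)
s=get_image("scene")
c=cv2.resize(s["image"][60:290,100:420],None,fx=2.5,fy=2.5,interpolation=cv2.INTER_CUBIC)
cv2.imwrite("pics/s1.png",c[...,::-1])
E
```

```text
{'t': 2.475, 'joints': array([-2.82507526e+01,  1.02031740e+01,  9.03262511e+01, -9.45543991e-04,
        7.95390514e+01, -5.37322675e+01]), 'joint_vel': array([-0.08616951, -0.01801708, -0.11333049, -0.07467476,  0.01091343,
        2.66412456]), 'effort': array([ 2.03910684e-03, -3.70273805e+01, -2.91559285e+01, -8.19034940e-04,
        3.62028237e-03, -3.53301242e-01]), 'ee_pos': array([ 0.52901578, -0.18640867,  0.24969215]), 'tool_rot': array([-1.79958743e+02, -5.46599404e-02,  1.15481667e+02]), 'force': array([ 0.14758984,  0.28078388, -0.54543663]), 'moment': array([0.00165737, 0.04072245, 0.00144204]), 'grasp_force': 0.0, 'width': 0.5011913399578444}
```

View pics/s1.png

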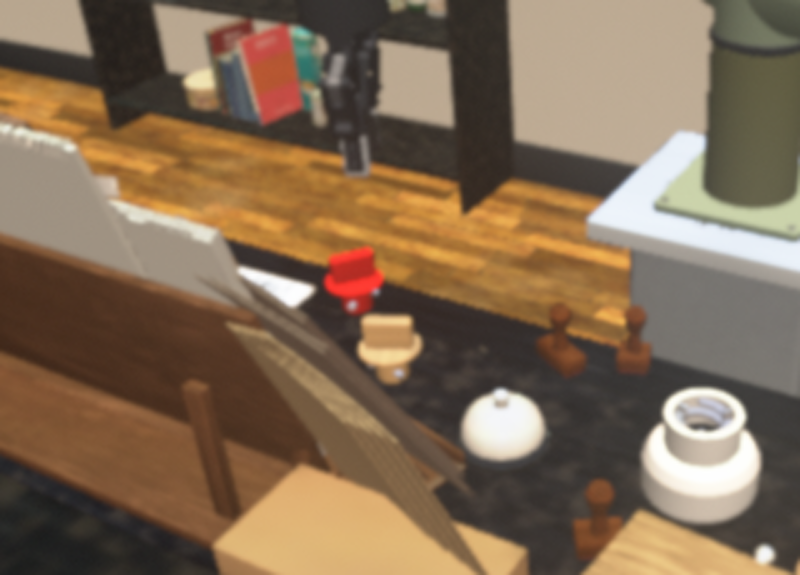

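The gripper hangs above and in line with the stopper. The easel books lean away and are clear of it. Descending partway.

play_rows(increments=[[[0, 0, 4, 0, 0, 0], [0, 0, 4, 0, 0, 0], [0, 0, 4, 0, 0, 0], [0, 0, 0, 0, 0, 0], [0, 0, 0, 0, 0, 0]]])

```text
t: 3.15
ee_pos: [0.5303, -0.1871, 0.1316]
tool_rot: [179.9, 0.1, 115.5]
force: [-0.4, -0.4, 0.6]
width: 0.503
grasp_force: 0.0
```

```bash
python3 - <<'E'
from h import *
o=get_obs();print(o["ee_pos"],o["force"])
s=get_image("scene")
x,y=o["ee_pos"][:2]
for z in(.111,.068,.037,.0):print(z,w2pix(s,(x,y,z)).round(1), ((w2pix(s,(x,y,z))-[215,140])*6).round(0))
c=cv2.resize(s["image"][140:225,215:300],None,fx=6,fy=6,interpolation=cv2.INTER_CUBIC)
cv2.imwrite("pics/s2.png",c[...,::-1])
E
```

```text
[ 0.53026414 -0.18707758  0.13164809] [-0.38494157 -0.35119266  0.64949959]
0.111 [250.4 172.1] [213. 193.]
0.068 [252.4 187.3] [225. 284.]
0.037 [253.8 197.9] [233. 347.]
0.0 [255.4 210. ] [243. 420.]
```

View pics/s2.png

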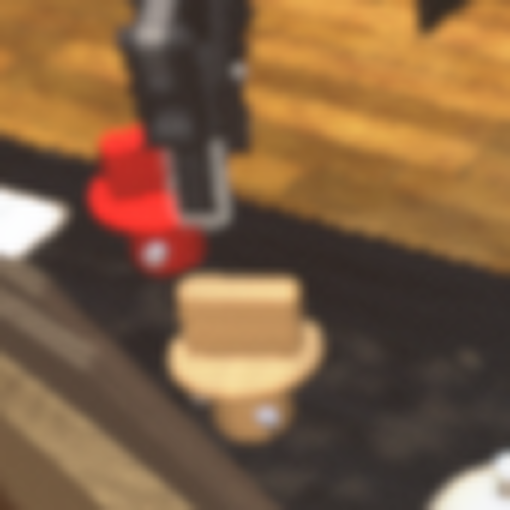

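play_rows(increments=[[[0.36, 0.18, 2, 0, 0, 0], [0, 0, 2, 0, 0, 0], [0, 0, 1.5, 0, 0, 0], [0, 0, 1.4, 0, 0, 0], [0, 0, 0, 0, 0, 0], [0, 0, 0, 0, 0, 0], [0, 0, 0, 0, 0, 0]]], gripper=0.3)

```text
t: 4.08
ee_pos: [0.5301, -0.1829, 0.0621]
tool_rot: [179.9, 0.1, 115.6]
force: [0.5, -0.2, 0.3]
width: 0.354
grasp_force: 0.0
```

```bash
python3 - <<'E'
from h import *
s=get_image("scene");t=get_image("top");o=get_obs();print(o["ee_pos"],o["force"],o["moment"])
c=cv2.resize(s["image"][150:220,220:290],None,fx=5.5,fy=5.5,interpolation=cv2.INTER_CUBIC)
d=cv2.resize(t["image"][170:240,350:420],None,fx=5.5,fy=5.5,interpolation=cv2.INTER_CUBIC)
cv2.imwrite("pics/s3.png",np.hstack([c,d])[...,::-1])
E
```

```text
[ 0.52986251 -0.18279728  0.0618958 ] [ 0.06967853 -0.2929185  -0.11288229] [-0.043047   -0.01601051 -0.01819106]
```

View pics/s3.png

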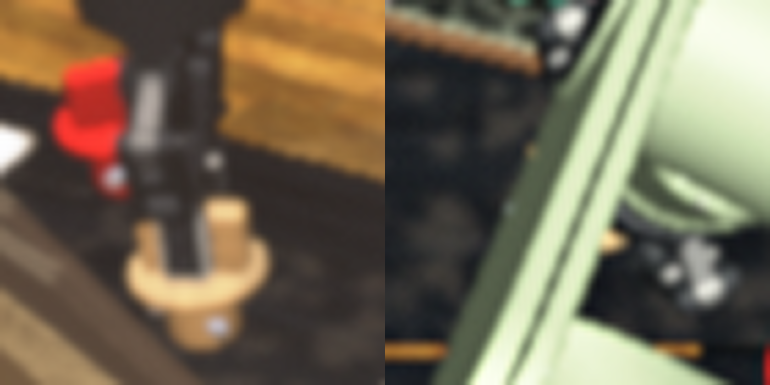

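The scene crop shows the finger spanning x 160–208 and the bar 137–250, so the axis is about 3 mm further along tool +x. Shift, then close.

play_rows(increments=[[[0.3, 0, 0, 0, 0, 0], [0, 0, 0, 0, 0, 0], [0, 0, 0, 0, 0, 0]]])

```text
t: 4.55
ee_pos: [0.5281, -0.1798, 0.0613]
tool_rot: [-180.0, -0.0, 115.6]
force: [0.5, -0.5, -0.3]
width: 0.349
grasp_force: 0.0
```

play_rows(increments=[[[0, 0, 0, 0, 0, 0], [0, 0, 0, 0, 0, 0], [0, 0, 0, 0, 0, 0], [0, 0, 0, 0, 0, 0], [0, 0, 0, 0, 0, 0], [0, 0, 0, 0, 0, 0]]], gripper=1.0, grip_force=30)

```text
t: 5.3
ee_pos: [0.5281, -0.1799, 0.0613]
tool_rot: [-180.0, 0.0, 115.6]
force: [-0.8, -0.4, -0.2]
width: 0.154
grasp_force: 35.3
```

play_rows(increments=[[[0, 0, -2, 0, 0, 0], [0, 0, -4, 0, 0, 0], [0, 0, -4, 0, 0, 0], [0, 0, -4, 0, 0, 0], [3.6, 1.975, 0, 0, 0, 0], [3.6, 1.975, 0, 0, 0, 0], [3.6, 1.975, 0, 0, 0, 0], [3.6, 1.975, 0, 0, 0, 0], [3.6, 1.975, 0, 0, 0, 0], [3.6, 1.975, 0, 0, 0, 0], [3.6, 1.975, 0, 0, 0, 0], [3.6, 1.975, 0, 0, 0, 0], [0, 0, 0, 0, 0, 0], [0, 0, 1.5, 0, 0, 0], [0, 0, 1.5, 0, 0, 0], [0, 0, 1.5, 0, 0, 0], [0, 0, 0, 0, 0, 0], [0, 0, 0, 0, 0, 0]]])

```text
t: 7.55
ee_pos: [0.5464, 0.1478, 0.1563]
tool_rot: [180.0, 0.0, 115.6]
force: [0.3, -0.1, -1.7]
width: 0.159
grasp_force: 35.1
```

```bash
python3 - <<'E'
from h import *
import pickle
s=get_image("scene");t=get_image("top");o=get_obs();print(o["ee_pos"],o["tool_rot"],o["force"],o["moment"],o["joints"])
pickle.dump((s,t,o),open("i2.pkl","wb"))
c=cv2.resize(s["image"][160:280,330:430],None,fx=4.5,fy=4.5,interpolation=cv2.INTER_CUBIC)
d=cv2.resize(t["image"][150:240,215:290],None,fx=4.5,fy=4.5,interpolation=cv2.INTER_CUBIC)
d=np.vstack([d,np.zeros((540-len(d),d.shape[1],3),np.uint8)])
cv2.imwrite("pics/s4.png",np.hstack([c,d])[:,:800,::-1])
x,y,z=o["ee_pos"]; n=z-.0613
for h in(0,.032,.037,.068): p=w2pix(s,(x,y,n+h));print(h,p.round(1),((p-[330,160])*4.5).round(0))
p=w2pix(s,(.5444,.1453,.083));print("rim top-est",((p-[330,160])*4.5).round(0))
E
```

```text
[0.54683315 0.14805189 0.15702034] [1.79917557e+02 3.01035859e-02 1.15582927e+02] [ 0.11203196  0.42246895 -1.76630936] [0.05573745 0.03335543 0.09619106] [ 6.39808247e+00  1.60942683e+01  9.47676703e+01 -1.43445439e-03
  6.90503047e+01 -1.91843548e+01]
0 [380.4 220. ] [227. 270.]
0.032 [381.3 207.4] [231. 213.]
0.037 [381.4 205.3] [231. 204.]
0.068 [382.4 192.5] [236. 146.]
rim top-est [221. 287.]
```

View pics/s4.png

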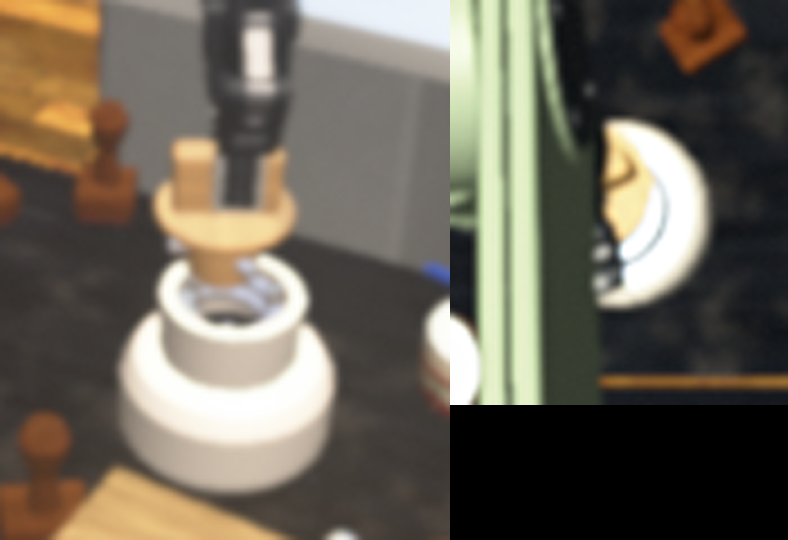

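The stopper is over the mouth with its flange centre near (225,213) in the scene crop and the rim centre near (234,297). The axis looks a few mm short of the mouth. I'll measure relative offsets properly in both views.

```bash
python3 - <<'E'
from h import *
import pickle
s,t,o=pickle.load(open("i2.pkl","rb")); x,y,z=o["ee_pos"];n=z-.0613
# top: flange right arc from wood colour (R-B)
I=t["image"].astype(int); m=((I[...,0]-I[...,2])>45)&(I[...,0]>120); m[:, :246]=0
sub=m[170:225,246:270]
pts=[]
for r in range(sub.shape[0]):
    c=np.where(sub[r])[0]
    if len(c)>1: pts.append((246+c.max(),170+r))
pts=np.array(pts);print(len(pts),pts[0],pts[-1])
P=np.array([pix2w(t,a+.3,b,n+.0345)[:2] for a,b in pts])
r=least_squares(lambda q:np.hypot(P[:,0]-q[0],P[:,1]-q[1])-.031,[x,y],loss="soft_l1",f_scale=.001);print("top flange",r.x,"tcp",x,y,"canister top",.5444,.1453)
# scene: canister body silhouette bottom z=0 / shoulder; fit by projecting model outlines
J=s["image"].astype(np.uint8)
def sil(cx,cy,parts):
    k=np.linspace(0,2*np.pi,60); M=np.zeros(J.shape[:2],np.uint8)
    for R1,z1,R2,z2 in parts:
        p=np.array([w2pix(s,(cx+R*np.cos(a),cy+R*np.sin(a),zz)) for R,zz in((R1,z1),(R2,z2)) for a in k])
        cv2.fillConvexPoly(M,cv2.convexHull((p*16).round().astype(np.int32)),1,shift=4)
    return M
hsv=cv2.cvtColor(J,cv2.COLOR_RGB2HSV)
white=((hsv[...,1]<60)&(hsv[...,2]>110)).astype(np.uint8); wood=((J[...,0].astype(int)-J[...,2])>40).astype(np.uint8)
def best(obs,parts,c0,roi):
    B=(-1,)
    u0,u1,v0,v1=roi
    for dx in np.arange(-.012,.0121,.001):
        for dy in np.arange(-.012,.0121,.001):
            M=sil(c0[0]+dx,c0[1]+dy,parts)[v0:v1,u0:u1];O=obs[v0:v1,u0:u1]
            q=(M&O).sum()/(M|O).sum()
            if q>B[0]:B=(q,c0[0]+dx,c0[1]+dy)
    return B
print("can scene",best(white,[(.05,0,.05,.045),(.033,.05,.033,.083)],(.546,.148),(350,412,226,275)))
print("stopper scene",best(wood,[(.031,n+.032,.031,n+.037)],(x,y),(360,402,203,218)))
E
```

```text
25 [251 178] [253 202]
top flange [0.54911145 0.14547804] tcp 0.5468331454478083 0.14805189487283468 canister top 0.5444 0.1453
can scene (np.float64(0.9555912252541466), np.float64(0.539), np.float64(0.149))
stopper scene (np.float64(0.8679706601466992), np.float64(0.5488331454478083), np.float64(0.14405189487283468))
```

```bash
cat > lat.py <<'E'
from h import *
import pickle
def edges(sig,lo,hi):  # outermost half-level crossings
    w=sig[lo:hi].astype(float); 
    return w
def run(s,x,y,n):
    J=s["image"].astype(float)
    sat=J[...,0]-J[...,2]; val=J.min(2)
    f0=w2pix(s,(x,y,n+.0345)); r0=w2pix(s,(.5444,.1453,.083))
    def mid(sig,v,uc,hw,thr):
        row=sig[v]; u=int(uc); 
        us=np.arange(u-hw,u+hw+1); a=row[us]>thr
        i=np.where(a)[0]
        if len(i)<3:return None
        L=us[i[0]];R=us[i[-1]]
        l=L-(row[L]-thr)/(row[L]-row[L-1]+1e-9); r=R+(row[R]-thr)/(row[R]-row[R+1]+1e-9)
        return round(l,2),round(r,2),round((l+r)/2,2)
    print("flange")
    for v in range(int(f0[1])-4,int(f0[1])+6): print(v,mid(sat,v,f0[0],24,40))
    print("collar")
    for v in range(int(r0[1])-2,int(r0[1])+20,2): print(v,mid(val,v,r0[0]+2,24,110))
    print("body")
    for v in range(int(r0[1])+22,int(r0[1])+40,3): print(v,mid(val,v,r0[0]+2,32,100))
E
python3 - <<'E'
from lat import *
s,t,o=pickle.load(open("i2.pkl","rb")); x,y,z=o["ee_pos"];n=z-.0613
run(s,x,y,n)
print([w2pix(s,(x,y,h)).round(2).tolist() for h in(n+.0345,.083,.07,.03)])
# scene (t=0): collar seen clear; top-to-row profile at column of axis
s0=pickle.load(open("scene.pkl","rb"));v=s0["image"].astype(int)[:,381].min(1);print("col381",list(zip(range(208,275),v[208:275])))
for h,R in((.083,.033),(.083,.026)):
    k=np.linspace(0,6.28,100);p=np.array([w2pix(s0,(.546+R*np.cos(a),.150+R*np.sin(a),h)) for a in k]);print(h,R,p.min(0),p.max(0))
E
```

```text
flange
202 (np.float64(314.0), np.float64(393.68), np.float64(353.84))
203 (np.float64(376.5), np.float64(394.38), np.float64(385.44))
204 (np.float64(-33999999643.0), np.float64(394.83), np.float64(-16999999624.09))
205 (np.float64(-26999999643.0), np.float64(395.31), np.float64(-13499999623.85))
206 (np.float64(336.0), np.float64(395.54), np.float64(365.77))
207 (np.float64(363.5), np.float64(395.6), np.float64(379.55))
208 (np.float64(360.5), np.float64(395.55), np.float64(378.03))
209 (np.float64(364.31), np.float64(395.27), np.float64(379.79))
210 (np.float64(364.85), np.float64(394.84), np.float64(379.84))
211 (np.float64(365.59), np.float64(394.33), np.float64(379.96))
collar
221 (np.float64(365.08), np.float64(396.54), np.float64(380.81))
223 (np.float64(364.32), np.float64(397.7), np.float64(381.01))
225 (np.float64(364.18), np.float64(398.37), np.float64(381.28))
227 (np.float64(364.52), np.float64(398.46), np.float64(381.49))
229 (np.float64(362.94), np.float64(397.79), np.float64(380.36))
231 (np.float64(360.63), np.float64(397.91), np.float64(379.27))
233 (np.float64(359
[... 1673 characters left out ...]
49, np.int64(254)), (250, np.int64(254)), (251, np.int64(254)), (252, np.int64(251)), (253, np.int64(245)), (254, np.int64(240)), (255, np.int64(239)), (256, np.int64(235)), (257, np.int64(226)), (258, np.int64(203)), (259, np.int64(179)), (260, np.int64(170)), (261, np.int64(170)), (262, np.int64(170)), (263, np.int64(169)), (264, np.int64(169)), (265, np.int64(168)), (266, np.int64(167)), (267, np.int64(161)), (268, np.int64(140)), (269, np.int64(101)), (270, np.int64(66)), (271, np.int64(55)), (272, np.int64(54)), (273, np.int64(62)), (274, np.int64(81))]
0.083 0.033 [365.00095173 215.27899903] [397.1391506  235.15550767]
0.083 0.026 [368.39697451 217.278194  ] [393.71147828 232.93354388]
```

play_rows(increments=[[[0.3, -0.05, 0, 0, 0, 0], [0.25, -0.05, 0, 0, 0, 0], [0, 0, 0.6, 0, 0, 0], [0, 0, 0.6, 0, 0, 0], [0, 0, 0.3, 0, 0, 0], [0, 0, 0.2, 0, 0, 0], [0, 0, 0, 0, 0, 0], [0, 0, 0, 0, 0, 0]]])

```text
t: 8.65
ee_pos: [0.5431, 0.1526, 0.1395]
tool_rot: [180.0, 0.0, 115.6]
force: [0.0, -0.2, -1.3]
width: 0.159
grasp_force: 35.1
```

```bash
python3 - <<'E'
from lat import *
s=get_image("scene");o=get_obs();x,y,z=o["ee_pos"];n=z-.0613
print(o["ee_pos"],o["force"],o["moment"])
pickle.dump((s,o),open("i3.pkl","wb"))
run(s,x,y,n)
print([w2pix(s,(x,y,h)).round(2).tolist() for h in(n+.0345,.083,.07,.03)])
c=cv2.resize(s["image"][160:280,330:430],None,fx=5,fy=5,interpolation=cv2.INTER_CUBIC);cv2.imwrite("pics/s5.png",c[...,::-1])
E
```

```text
[0.54309734 0.15265982 0.13947734] [-0.10673058 -0.34466122 -1.8590253 ] [ 0.01647645 -0.04876234 -0.04142383]
flange
208 (np.float64(366.85), np.float64(395.48), np.float64(381.17))
209 (np.float64(366.36), np.float64(396.29), np.float64(381.32))
210 (np.float64(366.14), np.float64(396.93), np.float64(381.53))
211 (np.float64(365.96), np.float64(397.42), np.float64(381.69))
212 (np.float64(365.82), np.float64(397.81), np.float64(381.82))
213 (np.float64(366.0), np.float64(398.04), np.float64(382.02))
214 (np.float64(366.19), np.float64(398.03), np.float64(382.11))
215 (np.float64(366.48), np.float64(397.77), np.float64(382.13))
216 (np.float64(367.07), np.float64(397.45), np.float64(382.26))
217 (np.float64(367.91), np.float64(397.04), np.float64(382.47))
collar
221 (np.float64(365.07), np.float64(396.53), np.float64(380.8))
223 (np.float64(364.31), np.float64(397.7), np.float64(381.01))
225 (np.float64(364.18), np.float64(398.37), np.float64(381.28))
227 (np.float64(364.52), np.float64(398.47), np.float64(381.49))
229 (np.float64(362.91), np.float64(397.79), np.float64(380.35))
231 (np.float64(360.63), np.float64(397.91), np.float64(379.27))
233 (np.float64(359.17), np.float64(400.05), np.float64(379.61))
235 (np.float64(358.09), np.float64(401.46), np.float64(379.77))
237 (np.float64(357.22), np.float64(402.52), np.float64(379.87))
239 (np.float64(356.62), np.float64(403.35), np.float64(379.98))
241 (np.float64(356.05), np.float64(403.98), np.float64(380.02))
body
245 (np.float64(356.23), np.float64(404.39), np.float64(380.31))
248 (np.float64(356.71), np.float64(403.94), np.float64(380.33))
251 (np.float64(356.88), np.float64(403.33), np.float64(380.11))
254 (np.float64(357.0), np.float64(402.68), np.float64(379.84))
257 (np.float64(358.06), np.float64(402.0), np.float64(380.03))
260 (np.float64(359.88), np.float64(400.65), np.float64(380.26))
[[383.65, 213.0], [382.75, 224.5], [382.37, 229.4], [381.22, 243.98]]
```

View pics/s5.png

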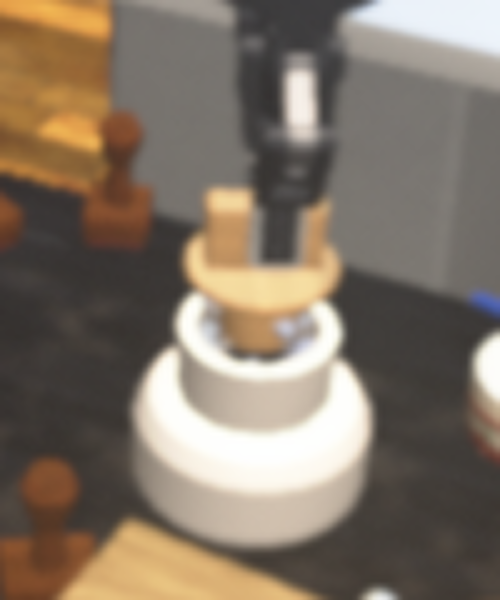

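The stopper is now laterally in line with the mouth. I'll check depth from the flange's lower edge in that same picture.

```bash
python3 - <<'E'
from h import *
import pickle
s,o=pickle.load(open("i3.pkl","rb"));x,y,z=o["ee_pos"];n=z-.0613
J=s["image"].astype(int);q=J[...,0]-J[...,2]
for c in(378,382,386):print(c,list(zip(range(216,226),q[216:226,c],J[216:226,c,0])))
a=np.array([x,y])-.0032*np.array([-.432,.902])
for nm,R,h in(("flT",.031,n+.037),("flB",.031,n+.032),("rim",.033,.083)):
    k=np.linspace(0,6.28,400);p=np.array([w2pix(s,(a[0]+R*np.cos(b),a[1]+R*np.sin(b),h)) for b in k]);print(nm,p.min(0),p.max(0))
E
```

```text
378 [(216, np.int64(85), np.int64(244)), (217, np.int64(85), np.int64(243)), (218, np.int64(86), np.int64(243)), (219, np.int64(86), np.int64(242)), (220, np.int64(92), np.int64(236)), (221, np.int64(99), np.int64(218)), (222, np.int64(88), np.int64(184)), (223, np.int64(84), np.int64(172)), (224, np.int64(84), np.int64(173)), (225, np.int64(84), np.int64(172))]
382 [(216, np.int64(82), np.int64(247)), (217, np.int64(83), np.int64(247)), (218, np.int64(83), np.int64(246)), (219, np.int64(84), np.int64(246)), (220, np.int64(88), np.int64(245)), (221, np.int64(99), np.int64(238)), (222, np.int64(103), np.int64(217)), (223, np.int64(94), np.int64(191)), (224, np.int64(92), np.int64(187)), (225, np.int64(92), np.int64(189))]
386 [(216, np.int64(85), np.int64(243)), (217, np.int64(85), np.int64(243)), (218, np.int64(85), np.int64(243)), (219, np.int64(86), np.int64(243)), (220, np.int64(91), np.int64(242)), (221, np.int64(98), np.int64(232)), (222, np.int64(94), np.int64(210)), (223, np.int64(60), np.int64(194)), (224, np.int64(23), np.int64(198)), (225, np.int64(2), np.int64(197))]
flT [366.78001604 203.09776037] [397.57623444 221.40591946]
flB [366.68228592 205.0472118 ] [397.37732068 223.40765018]
rim [365.19140161 214.86391553] [397.29293973 234.69090128]
```

play_rows(increments=[[[0.04, 0.13, 0, 0, 0, 0], [0, 0, 0, 0, 0, 0], [0, 0, 0.2, 0, 0, 0], [0, 0, 0.2, 0, 0, 0], [0, 0, 0, 0, 0, 0]]])

```text
t: 9.32
ee_pos: [0.5436, 0.1535, 0.1349]
tool_rot: [-180.0, -0.0, 115.6]
force: [-0.3, 0.0, -1.6]
width: 0.159
grasp_force: 35.1
```

```bash
python3 -c "
from workcell import *
o=get_obs();print(o['ee_pos'],o['tool_rot'],o['force'],o['moment'])"
```

```text
[0.54363399 0.15354221 0.13491433] [-1.79959673e+02 -1.40809869e-02  1.15596882e+02] [-0.31550006  0.00715572 -1.61245987] [ 0.03571275 -0.03446704 -0.02705395]
```

play_rows(increments=[[[0, 0, 0.1, 0, 0, 0], [0, 0, 0.1, 0, 0, 0], [0, 0, 0.1, 0, 0, 0], [0, 0, 0, 0, 0, 0]]])

```text
t: 9.82
ee_pos: [0.5438, 0.1536, 0.1322]
tool_rot: [-180.0, -0.0, 115.6]
force: [0.4, 0.5, -1.5]
width: 0.159
grasp_force: 35.1
```

play_rows(increments=[[[0, 0, 0.1, 0, 0, 0], [0, 0, 0.1, 0, 0, 0], [0, 0, 0, 0, 0, 0]]])

```text
t: 10.2
ee_pos: [0.5438, 0.1536, 0.1301]
tool_rot: [-180.0, -0.0, 115.6]
force: [0.1, 0.2, -1.7]
width: 0.154
grasp_force: 35.1
```

play_rows(increments=[[[0, 0, 0.1, 0, 0, 0], [0, 0, 0.05, 0, 0, 0], [0, 0, 0, 0, 0, 0]]])

```text
t: 10.58
ee_pos: [0.5439, 0.1536, 0.1287]
tool_rot: [-180.0, -0.0, 115.6]
force: [-0.4, -0.5, -2.5]
width: 0.154
grasp_force: 35.1
```

play_rows(increments=[[[0, 0, 0.1, 0, 0, 0], [0, 0, 0.05, 0, 0, 0], [0, 0, 0, 0, 0, 0]]])

```text
t: 10.95
ee_pos: [0.5438, 0.1536, 0.1272]
tool_rot: [-180.0, -0.0, 115.6]
force: [-0.4, 0.1, -2.0]
width: 0.159
grasp_force: 35.1
```

play_rows(increments=[[[0, 0, 0.1, 0, 0, 0], [0, 0, 0, 0, 0, 0], [0, 0, 0, 0, 0, 0]]])

```text
t: 11.32
ee_pos: [0.5439, 0.1536, 0.1263]
tool_rot: [-180.0, -0.0, 115.6]
force: [-0.6, 0.5, -1.2]
width: 0.157
grasp_force: 35.1
```

play_rows(increments=[[[0, 0, 0.1, 0, 0, 0], [0, 0, 0, 0, 0, 0], [0, 0, 0, 0, 0, 0]]])

```text
t: 11.7
ee_pos: [0.5441, 0.1536, 0.1254]
tool_rot: [180.0, 0.0, 115.6]
force: [0.1, -0.2, -0.9]
width: 0.158
grasp_force: 35.1
```

play_rows(increments=[[[0, 0, 0.1, 0, 0, 0], [0, 0, 0, 0, 0, 0], [0, 0, 0, 0, 0, 0]]])

```text
t: 12.08
ee_pos: [0.5441, 0.1536, 0.1253]
tool_rot: [180.0, 0.0, 115.6]
force: [-2.4, -1.4, 5.7]
width: 0.153
grasp_force: 36.0
```

Contact at an origin height of about 64 mm, so it's on a ridge. Turning backward about the stopper axis, following the ridge up.

play_rows(increments=[[[-0.001, -0.028, -0.033, 0, 0, -5], [-0.001, -0.028, -0.033, 0, 0, -5], [-0.001, -0.028, -0.033, 0, 0, -5], [-0.001, -0.028, -0.033, 0, 0, -5], [0, 0, 0, 0, 0, 0]]])

```text
t: 12.7
ee_pos: [0.5434, 0.1526, 0.1265]
tool_rot: [180.0, 0.1, 135.5]
force: [-2.1, -1.0, 6.1]
width: 0.156
grasp_force: 36.1
```

```bash
python3 -c "
from workcell import *
o=get_obs();print(o['ee_pos'],o['tool_rot'],o['force'],o['moment'])"
```

```text
[0.54339335 0.1525516  0.12650844] [1.79997032e+02 6.73326887e-02 1.35548636e+02] [-2.05212119 -1.00600926  6.05145512] [-0.45332039  0.33198466 -0.01048242]
```

play_rows(increments=[[[-0.001, -0.078, -0.033, 0, 0, -5], [-0.001, -0.028, -0.033, 0, 0, -5], [-0.001, -0.028, -0.033, 0, 0, -5], [0, 0, 0, 0, 0, 0]]])

```text
t: 13.2
ee_pos: [0.5428, 0.1518, 0.1274]
tool_rot: [180.0, 0.1, 150.5]
force: [-1.7, -1.6, 6.6]
width: 0.16
grasp_force: 36.1
```

play_rows(increments=[[[-0.001, -0.028, -0.033, 0, 0, -5], [-0.001, -0.028, -0.033, 0, 0, -5], [0, 0, 0, 0, 0, 0]]])

```text
t: 13.58
ee_pos: [0.5429, 0.1515, 0.1277]
tool_rot: [179.9, 0.1, 160.4]
force: [2.0, -1.2, 2.1]
width: 0.157
grasp_force: 35.6
```

play_rows(increments=[[[-0.001, -0.028, 0, 0, 0, -5], [-0.001, -0.028, 0, 0, 0, -5], [0, 0, 0, 0, 0, 0]]])

```text
t: 13.95
ee_pos: [0.5408, 0.1509, 0.1261]
tool_rot: [-180.0, -0.1, 170.4]
force: [-0.4, -0.1, -2.2]
width: 0.159
grasp_force: 35.1
```

play_rows(increments=[[[0, 0, 0.1, 0, 0, 0], [0, 0, 0, 0, 0, 0]]])

```text
t: 14.2
ee_pos: [0.5414, 0.1509, 0.1258]
tool_rot: [-180.0, -0.1, 170.5]
force: [0.7, 0.0, -1.6]
width: 0.158
grasp_force: 35.1
```

play_rows(increments=[[[-0.001, -0.028, 0, 0, 0, -5], [0, 0, 0.2, 0, 0, 0], [0, 0, 0.2, 0, 0, 0], [0, 0, 0, 0, 0, 0]]])

```text
t: 14.7
ee_pos: [0.5414, 0.1506, 0.1219]
tool_rot: [-180.0, -0.0, 175.6]
force: [-1.1, 0.3, -1.3]
width: 0.158
grasp_force: 35.1
```

play_rows(increments=[[[0, 0, 0.1, 0, 0, 0], [0, 0, 0.1, 0, 0, 0], [0, 0, 0, 0, 0, 0]]])

```text
t: 15.08
ee_pos: [0.5416, 0.1506, 0.1202]
tool_rot: [-180.0, -0.0, 175.6]
force: [1.0, 0.1, -1.4]
width: 0.156
grasp_force: 35.1
```

It is dropping freely through the gap, with the origin now at about 59 mm.

play_rows(increments=[[[0, 0, 0.1, 0, 0, 0], [0, 0, 0, 0, 0, 0], [0, 0, 0, 0, 0, 0]]])

```text
t: 15.45
ee_pos: [0.5417, 0.1506, 0.1193]
tool_rot: [180.0, 0.0, 175.6]
force: [0.5, -0.0, -1.1]
width: 0.151
grasp_force: 35.1
```

play_rows(increments=[[[0, 0, 0.1, 0, 0, 0], [0, 0, 0, 0, 0, 0], [0, 0, 0, 0, 0, 0]]])

```text
t: 15.82
ee_pos: [0.5419, 0.1506, 0.1188]
tool_rot: [180.0, 0.0, 175.6]
force: [-3.3, -0.3, 3.3]
width: 0.157
grasp_force: 35.7
```

Dropped into the thread: contact at an origin height of about 57.5 mm. Now screwing forward.

play_rows(increments=[[[0.03, 0.028, 0.02, 0, 0, 5], [-0.001, 0.028, 0.033, 0, 0, 5], [-0.001, 0.028, 0.033, 0, 0, 5], [-0.001, 0.028, 0.033, 0, 0, 5], [0, 0, 0, 0, 0, 0]]])

```text
t: 16.45
ee_pos: [0.5426, 0.152, 0.1176]
tool_rot: [179.9, 0.1, 155.7]
force: [0.7, 0.9, 0.9]
width: 0.155
grasp_force: 35.5
```

```bash
python3 -c "
from workcell import *
o=get_obs();print(o['ee_pos'],o['tool_rot'],o['force'],o['moment'])"
```

```text
[0.54255746 0.15199346 0.11755332] [1.79919839e+02 1.03009268e-01 1.55660976e+02] [0.74573628 0.89286694 0.93517513] [ 0.12900636 -0.18373667 -0.04287179]
```

play_rows(increments=[[[-0.001, 0.028, 0.033, 0, 0, 5], [-0.001, 0.028, 0.033, 0, 0, 5], [-0.001, 0.028, 0.033, 0, 0, 5], [-0.001, 0.028, 0.033, 0, 0, 5], [0, 0, 0, 0, 0, 0]]])

```text
t: 17.08
ee_pos: [0.543, 0.1528, 0.1162]
tool_rot: [179.9, 0.1, 135.7]
force: [0.3, 1.0, 3.1]
width: 0.156
grasp_force: 35.5
```

```bash
python3 -c "
from workcell import *
o=get_obs();print(o['ee_pos'],o['tool_rot'],o['force'],o['moment'])"
```

```text
[0.54303067 0.15275605 0.1161559 ] [1.79917503e+02 5.80808514e-02 1.35723049e+02] [0.29630656 0.99057122 3.14925371] [ 0.16561864 -0.19500026  0.00732646]
```

play_rows(increments=[[[-0.001, 0.028, 0.033, 0, 0, 5], [-0.001, 0.028, 0.033, 0, 0, 5], [-0.001, 0.028, 0.033, 0, 0, 5], [-0.001, 0.028, 0.033, 0, 0, 5], [0, 0, 0, 0, 0, 0]]])

```text
t: 17.7
ee_pos: [0.543, 0.1536, 0.1149]
tool_rot: [-180.0, -0.0, 115.7]
force: [-2.1, 0.6, 4.6]
width: 0.156
grasp_force: 36.0
```

```bash
python3 -c "
from workcell import *
o=get_obs();print(o['ee_pos'],o['tool_rot'],o['force'],o['moment'])"
```

```text
[0.54298318 0.15356507 0.11489287] [-1.79987083e+02 -4.06536135e-02  1.15731334e+02] [-2.12407495  0.63269043  4.5836288 ] [0.33444435 0.30996816 0.0560917 ]
```

play_rows(increments=[[[-0.001, 0.028, 0.033, 0, 0, 5], [-0.001, 0.028, 0.033, 0, 0, 5], [0, 0, 0, 0, 0, 0]]])

```text
t: 18.08
ee_pos: [0.5437, 0.1538, 0.1142]
tool_rot: [180.0, -0.0, 105.7]
force: [-1.9, 1.2, 5.5]
width: 0.156
grasp_force: 36.0
```

```bash
python3 -c "
from workcell import *
o=get_obs();print(o['ee_pos'],o['tool_rot'],o['force'],o['moment'])"
```

```text
[0.54369755 0.15377222 0.11422168] [ 1.79993869e+02 -3.16998901e-02  1.05718687e+02] [-1.91748507  1.24484565  5.52806819] [0.34965529 0.24961941 0.04060275]
```

play_rows(increments=[[[-0.001, 0.028, 0.03, 0, 0, 5], [-0.0005, 0.014, 0.015, 0, 0, 2.5], [0, 0, 0, 0, 0, 0]]])

```text
t: 18.45
ee_pos: [0.5442, 0.1539, 0.1137]
tool_rot: [180.0, -0.0, 98.2]
force: [-1.8, 0.8, 4.9]
width: 0.157
grasp_force: 36.0
```

```bash
python3 -c "
from workcell import *
o=get_obs();print(o['ee_pos'],o['tool_rot'],o['force'],o['moment'])"
```

```text
[0.54419142 0.15391495 0.11374322] [ 1.79983170e+02 -3.81272878e-02  9.82339448e+01] [-1.7924806   0.82433135  4.85770365] [0.43948865 0.27124507 0.02215345]
```

play_rows(increments=[[[-0.0005, 0.02, 0.024, 0, 0, 3.5], [0, 0, 0, 0, 0, 0]]])

```text
t: 18.7
ee_pos: [0.5446, 0.1538, 0.1134]
tool_rot: [180.0, -0.0, 94.7]
force: [-0.6, 1.7, 5.8]
width: 0.153
grasp_force: 36.0
```

```bash
python3 -c "
from workcell import *
o=get_obs();print(o['ee_pos'],o['tool_rot'],o['force'],o['moment'])"
```

```text
[0.54456704 0.15382365 0.11342327] [ 1.79963660e+02 -2.11879283e-02  9.47417363e+01] [-0.57099713  1.72354099  5.77391442] [ 0.40731707  0.11010405 -0.01720577]
```

play_rows(increments=[[[-0.0005, 0.017, 0.02, 0, 0, 3], [0, 0, 0, 0, 0, 0]]])

```text
t: 18.95
ee_pos: [0.5452, 0.1536, 0.1132]
tool_rot: [179.9, -0.0, 91.7]
force: [0.6, 1.7, 4.1]
width: 0.158
grasp_force: 35.8
```

```bash
python3 -c "
from workcell import *
o=get_obs();print(o['ee_pos'],o['tool_rot'],o['force'],o['moment'])"
```

```text
[0.54521933 0.15364256 0.11322679] [ 1.79903215e+02 -5.20634071e-03  9.17366773e+01] [0.63386217 1.70612395 4.14443286] [ 0.27933076 -0.17415266  0.05620581]
```

play_rows(increments=[[[-0.0005, 0.017, 0.02, 0, 0, 3], [0, 0, 0, 0, 0, 0]]])

```text
t: 19.2
ee_pos: [0.5455, 0.1536, 0.1132]
tool_rot: [179.9, 0.0, 88.8]
force: [0.9, 1.0, 5.1]
width: 0.157
grasp_force: 36.0
```

```bash
python3 -c "
from workcell import *
o=get_obs();print(o['ee_pos'],o['tool_rot'],o['force'],o['moment'])"
```

```text
[0.54545361 0.15360408 0.11317909] [1.79894890e+02 2.93321104e-03 8.87564661e+01] [0.91904255 0.97997979 5.0949087 ] [ 0.23985123 -0.15880535  0.25286336]
```

play_rows(increments=[[[-0.0005, 0.017, 0.02, 0, 0, 3], [0, 0, 0, 0, 0, 0]]])

```text
t: 19.45
ee_pos: [0.5457, 0.1536, 0.1132]
tool_rot: [179.9, 0.0, 85.8]
force: [0.1, 1.7, 6.0]
width: 0.158
grasp_force: 36.4
```

```bash
python3 - <<'E'
from h import *
o=get_obs();print(o['ee_pos'],o['tool_rot'],o['force'],o['moment'])
s=get_image("scene")
c=cv2.resize(s["image"][160:280,330:430],None,fx=5,fy=5,interpolation=cv2.INTER_CUBIC);cv2.imwrite("pics/s6.png",c[...,::-1])
E
```

```text
[0.54565478 0.15360645 0.11316377] [1.79888947e+02 8.25899178e-03 8.57863790e+01] [0.09517969 1.71217257 6.01262851] [ 0.17771655 -0.08022037  0.4368624 ]
```

View pics/s6.png

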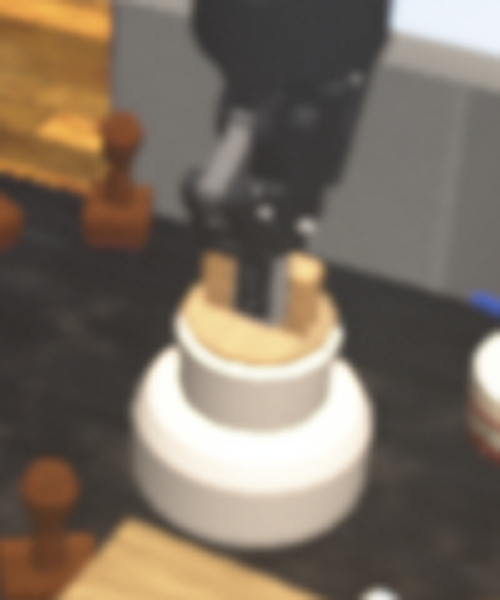

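The stop is reached: torque rose to 0.44 N m, z levelled off, and the flange is closed on the rim. Easing the twist, releasing and retreating.

play_rows(increments=[[[0, -0.017, 0, 0, 0, -3], [0, 0, 0, 0, 0, 0]]])

```text
t: 19.75
ee_pos: [0.5455, 0.1536, 0.1132]
tool_rot: [179.9, 0.0, 88.8]
force: [0.4, 2.0, 6.3]
width: 0.157
grasp_force: 36.2
```

play_rows(increments=[[[0, 0, 0, 0, 0, 0], [0, 0, 0, 0, 0, 0], [0, 0, 0, 0, 0, 0], [0, 0, 0, 0, 0, 0], [0, 0, -1, 0, 0, 0], [0, 0, -2, 0, 0, 0], [0, 0, -4, 0, 0, 0], [0, 0, -5, 0, 0, 0], [0, 0, -5, 0, 0, 0], [-5, 0, 0, 0, 0, 0], [-5, 0, 0, 0, 0, 0], [-5, 0, 0, 0, 0, 0], [-5, 0, 0, 0, 0, 0], [0, 0, 0, 0, 0, 0], [0, 0, 0, 0, 0, 0]]], gripper=0.2)

```text
t: 21.62
ee_pos: [0.5398, -0.0461, 0.283]
tool_rot: [180.0, -0.0, 88.6]
force: [0.5, 0.3, -1.0]
width: 0.401
grasp_force: 0.0
```

```bash
python3 - <<'E'
from h import *
s=get_image("scene");t=get_image("top")
c=cv2.resize(s["image"][160:280,330:430],None,fx=4,fy=4,interpolation=cv2.INTER_CUBIC)
d=cv2.resize(t["image"][150:240,190:290],None,fx=4,fy=4,interpolation=cv2.INTER_CUBIC)
d=np.vstack([d,np.zeros((120,400,3),np.uint8)])
cv2.imwrite("pics/s7.png",np.hstack([c,d])[...,::-1])
J=s["image"].astype(int);q=J[...,0]-J[...,2]
for v in(220,222,224):
    i=np.where(q[v,355:410]>40)[0]+355;print(v,i.min(),i.max())
k=np.linspace(0,6.28,400)
for zz in(.052,.0535,.056):
    p=np.array([w2pix(s,(.5457+.031*np.cos(b),.1505+.031*np.sin(b),zz+.037)) for b in k]);print(zz,p.min(0),p.max(0))
print(get_obs()["force"],get_obs()["ee_pos"])
E
```

```text
220 366 396
222 366 396
224 367 396
0.052 [366.36354237 213.57071859] [396.67550218 232.18659519]
0.0535 [366.39231386 213.00220027] [396.73393946 231.60406369]
0.056 [366.44036466 212.05228491] [396.83154441 230.63056041]
[0.50119064 0.77968992 0.75399953] [ 0.53985483 -0.045169    0.28277749]
```

View pics/s7.png

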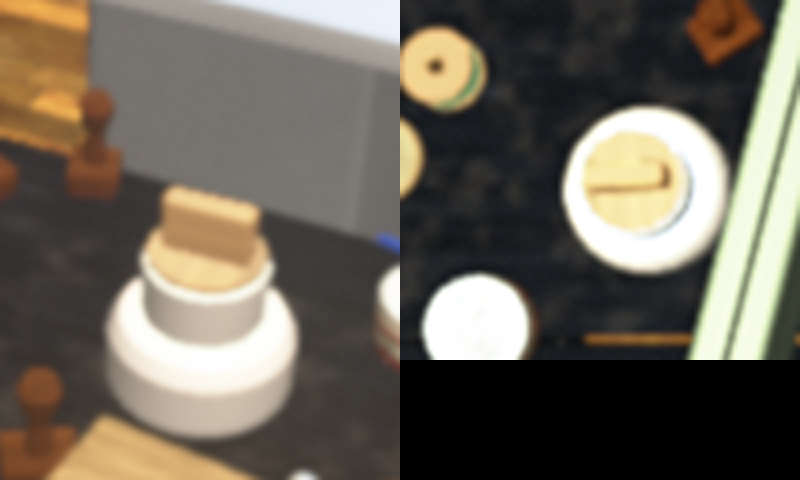

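The stopper sits upright with its flange on the rim, at scene crop (207,262). The gripper is clear and the neighbours have not moved. Handing in.

```bash
python3 -c "
from workcell import *
print(finish_job())"
```

```text
the job is handed in; nothing more can be done
None
```

The stopper is screwed home and released with its flange closed on the rim, and the job is handed in at about 22 s; `finish_job()` returned no verdict, so I don't have the judged result.

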